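# Find the solid plug gauge by its weight and hold it half drawn

## Robot

A 6-joint arm with a two-finger parallel gripper is mounted at the origin on a cart in front of the work surface, level with it; the furniture and walls round the work are solid. World frame = base frame: x ahead of the robot, y to its left, z up, the work surface at z = 0. Lengths are in mm, angles in rad, forces in N, time in s.
With the tool pointing down it reaches from about 350 to 975 mm from the base axis. Payload 7.1 kg.
Tool frame: the origin (TCP) lies at the very end of the fingers, on their centre line; the grasp point (between the pads) lies 19 mm behind it; x points along the fingers, y is the direction in which the jaws open and shut, and the axes are right-handed (so a half turn about x gives the same grasp; the last joint's range is limited). The gripper opens to 88 mm and grips with 3 to 60 N. Pads are 20 mm wide; open, the fingers measure 115 mm over their backs; the gripper's body (75 mm by 178 mm) begins 61 mm behind the grasp point.
Start: joints at [-1.162, 0.423, 1.63, -0, 1.089, -0.019], TCP at [259.309, -568.651, 222.675] pointing down, gripper open.
Joint ranges: [-3, 3], [-0.9, 2.11], [0.09, 2.58], [-1.31, 4.45], [0.11, 2.69], [-2.54, 2.54]. Speed limits (rad/s): [2.39, 2.39, 3.01, 3.14, 3.14, 3.14].

## Interface

Orientations are given as a rotation vector (axis times angle).
In Python, from workcell import ctrl gives the robot as it stands. The module is installed in compiled form; this text tells all that it offers.
- The arm moves only by the tool carry_out, never from a script. Its argument "commands" is a list of rows, each a list of 6 numbers: the shift along the tool's x, y, z in m, then the turn, a rotation vector about the tool's x, y, z in degrees. In form: [[tx, ty, tz, rx, ry, rz], ...]. A call has 1 to 8 rows; each row shifts and turns the pose as measured when the row begins, along the tool's axes as they then stand; what a row does not reach is not made up. A row lasts 1/8 s, in which the tool goes at most 62.5 mm and 10.7 degrees, less where a joint would pass 70% of its speed; a pose out of reach is approached as far as the arm can. A call with a gripper value outside its range is refused whole. "grip" is the closure, from 0 (fully open) to 1 (shut), set as the call begins (left out, the last holds). The fingers move at their own pace and stop on an object; the grip force is fixed at half the most. Time passes only in rows, so rows that do not move let the fingers close. It gives the time, the measured TCP pose, the force and the opening at its end, in the units of the state.
- ctrl.get_obs(): the state, without advancing time (a new reading comes with each control period).
- ctrl.get_image(name): name is "side" or "top" or "wrist"; returns a dict with "pixels" (384x512x3 uint8, blue, green, red), "intrinsics" (3x3 intrinsics, pixels), "dist_coeffs" ([k1, k2, p1, p2, k3] as OpenCV has them; the pictures are not rectified), "rvec" (rotation vector, rad) and "tvec" (3), from world to camera coordinates, as OpenCV has them. Camera axes: x right, y down, z forward; pixel columns grow to the right and rows downward; lengths in mm; the calibration is good to about 2 mm. A picture is of the moment at which its call begins. There is no depth.
- ctrl.close_job(): hands the job in, once; it reports no verdict.
The state is a dict: "t": time; "qpos": joint angles; "qvel": joint speeds; "joint_torque": joint torques, N m; "ee_pos": TCP position; "orientation": TCP orientation; "ft_force": force on the tool from outside, world axes, zero at the start; "moment": the same for the moment, N m; "width": finger opening in mm.
Only numpy, scipy, OpenCV 4.12 (cv2) and the standard library are available. Lean on these libraries where they do the work, as an engineer would, in place of code of your own. Each camera call takes 0.05 s, during which the arm holds its last target. There are 200 camera calls.

## Task

Two plug gauges that look alike stand in the bores of the aluminium block. To feel which is heavier, lift first the left one by about a centimetre and set it home again, then lift the right one in the same way; then draw the heavier (solid) one straight up, without cocking it or shifting the block, until its whole red ring stands clear above the block while the yellow ring below it still stays hidden in the bore, with the lighter (hollow) one fully home. Finish while holding it there, still, so that it can be inspected, and leave the other things on the table undisturbed.

Things in the scene. Friction and masses are not known exactly. Their poses are not given: they have to be found in the camera images.
- gauge_block: loose aluminium block, 90 mm (its x) by 180 mm (its y) by 85 mm tall, 3.5 kg, standing on the table; origin at the centre of its underside, z up. Two upright blind bores in its top, 21.5 mm wide and 78 mm deep, lie on its y axis (+y: left) 50 mm either side of the centre (100 mm apart). Of the plugs in them one is solid, 0.75 to 0.95 kg, the other hollow, 0.15 to 0.2 kg; which stands where changes
- plug_a_head (a point): one of two plug gauges that look alike; point at the centre of its knurled grey head (upright cylinder, 28 mm across, 56 mm tall). Below the head an oiled steel shank, 20 mm across and 70 mm long, stands in the bore. At the start the head's underside lies on the block (home). Rings on the shank, measured down from the head's underside: red 32 to 40 mm, yellow 54 to 64 mm
- plug_b_head (a point): the other of two plug gauges that look alike; point at the centre of its knurled grey head (upright cylinder, 28 mm across, 56 mm tall). Below the head an oiled steel shank, 20 mm across and 70 mm long, stands in the bore. At the start the head's underside lies on the block (home). Rings on the shank, measured down from the head's underside: red 32 to 40 mm, yellow 54 to 64 mm
- oilstone: bystander: grey-brown sharpening stone, 50 x 150 x 24 mm, lying flat; origin at the centre of its underside; leave alone
- tape_roll: bystander: black roll of tape, 61 mm across, 18 mm tall; origin at the centre of its underside; leave alone
- black_cap: bystander: black round cap, 68 mm across, 37 mm tall; origin at the centre of its underside; leave alone
- chuck_key: bystander: steel chuck key, 40 x 75 x 18 mm, lying flat; origin at the centre of its underside; leave alone
There are look-alikes about, which are no part of the job. What is shaped like the part that bears plug_b_head but brown or pink is not meant. Leave any green look-alike of the part that bears plug_a_head alone.

How it is judged (in metres and radians):
On the way, in this order (a step that is already met when the one before it is completed fails the run):
1. the left plug (at the block's +y) is lifted at least 3 mm (((y of plug_a_head in the frame of gauge_block above 0 m and z of plug_a_head in the frame of gauge_block above 0.116 m) or (y of plug_b_head in the frame of gauge_block above 0 m and z of plug_b_head in the frame of gauge_block above 0.116 m))), for 0.1 s.
2. the left plug is home again (within 2.5 mm) (((y of plug_a_head in the frame of gauge_block above 0 m and z of plug_a_head in the frame of gauge_block below 0.1155 m) or (y of plug_b_head in the frame of gauge_block above 0 m and z of plug_b_head in the frame of gauge_block below 0.1155 m))), for 0.1 s.
3. the right plug is lifted at least 3 mm (((y of plug_a_head in the frame of gauge_block below 0 m and z of plug_a_head in the frame of gauge_block above 0.116 m) or (y of plug_b_head in the frame of gauge_block below 0 m and z of plug_b_head in the frame of gauge_block above 0.116 m))), for 0.1 s.
4. a plug is drawn until its whole red ring shows and the yellow ring does not ((z of plug_a_head in the frame of gauge_block between 0.153 and 0.167 m or z of plug_b_head in the frame of gauge_block between 0.153 and 0.167 m)), for 0.3 s.
At the end, for the whole second after the job is handed in: the heavier plug is held still in the gripper 40 to 54 mm above home, in line with its bore within 0.05 rad, pressing on it with under 15 N; the lighter (resting on the block with under 6 N) is let go and home within 2.5 mm; the block stands flat (((z of plug_a_head in the frame of gauge_block between 0.153 and 0.167 m and horizontal distance between plug_a_head and gauge_block below 0.056 m and angle between the z axis of plug_a_head and the z axis of gauge_block, either way round below 0.05 rad and linear speed of plug_a below 0.01 m/s and contact force between the fingers and plug_a above 2 N and contact force between plug_a and gauge_block below 15 N and z of plug_b_head in the frame of gauge_block below 0.1155 m and horizontal distance between plug_b_head and gauge_block below 0.054 m and contact force between the fingers and plug_b below 0.1 N and contact force between plug_b and gauge_block below 6 N) or (z of plug_b_head in the frame of gauge_block between 0.153 and 0.167 m and horizontal distance between plug_b_head and gauge_block below 0.056 m and angle between the z axis of plug_b_head and the z axis of gauge_block, either way round below 0.05 rad and linear speed of plug_b below 0.01 m/s and contact force between the fingers and plug_b above 2 N and contact force between plug_b and gauge_block below 15 N and z of plug_a_head in the frame of gauge_block below 0.1155 m and horizontal distance between plug_a_head and gauge_block below 0.054 m and contact force between the fingers and plug_a below 0.1 N and contact force between plug_a and gauge_block below 6 N)) and height (world z) of gauge_block below 0.003 m and angle between gauge_block's own z axis and vertical below 0.03 rad); the arm keeps its last pose, push and grip.
It fails at once if a plug is drawn so far that the yellow ring shows by more than 5 mm (z of any of plug_a_head, plug_b_head in the frame of gauge_block above 0.172 m).
It fails at once if the block is shifted by more than 20 mm, lifted or tipped (distance of gauge_block from where it was at the start of the episode above 0.02 m or angle between gauge_block's own z axis and vertical above 0.08 rad).
It fails at once if a bystander is moved by more than 20 mm (distance of any of oilstone, tape_roll, black_cap, chuck_key from where it was at the start of the episode above 0.02 m).
It also fails if it takes over 58 s, if anything falls off the work surface, if the arm or the gripper's body presses on something with over 40 N, if the wrist force passes 120 N, or if a joint passes its speed limit or range.

## Working session

There is one attempt and no reset: what is moved stays moved. The work goes in short steps, Python scripts to look and compute and a tool call to move; the robot and the scene stay as the last step left them, time stands still between calls to the robot, and variables do not carry over. Pictures are saved under pics/ and viewed, about 8 in all and at most 12, crops included, and the job is handed in when it is done.

Besides the shell and the picture viewer there is one more tool, called after ">>>" by a JSON object that holds its "fn" and its "kwargs", one argument or row to a line. carry_out: Moves the arm, as the interface text tells. Its arguments: {"type":"object","properties":{"commands":{"type":"array"},"grip":{"type":"number"}},"required":["commands"]}

```bash
mkdir -p pics; cat > h.py <<'E'
import numpy as np, cv2
from workcell import ctrl
def grab(n,f=None):
    im=ctrl.get_image(n)
    im['pixels']=np.ascontiguousarray(im['pixels'])
    if f: cv2.imwrite('pics/'+f,im['pixels'])
    return im
def ray(im,px,z):
    K=np.array(im['intrinsics'],float);d=np.array(im['dist_coeffs'],float)
    R=cv2.Rodrigues(np.array(im['rvec'],float))[0];t=np.array(im['tvec'],float).ravel()
    u=cv2.undistortPoints(np.array(px,float).reshape(-1,1,2),K,d).reshape(-1,2)
    c=-R.T@t; D=np.c_[u,np.ones(len(u))]@R
    return c+D*((z-c[2])/D[:,2])[:,None]
def proj(im,P):
    return cv2.projectPoints(np.array(P,float).reshape(-1,3),np.array(im['rvec'],float),np.array(im['tvec'],float),np.array(im['intrinsics'],float),np.array(im['dist_coeffs'],float))[0].reshape(-1,2)
E
python3 - <<'E'
from h import *
a=grab('top','top0.png');b=grab('side','side0.png')
for im in(a,b):
    R=cv2.Rodrigues(np.array(im['rvec'],float))[0];print(-R.T@np.array(im['tvec'],float).ravel(),R[2])
o=ctrl.get_obs();print(o)
E
```

```text
[ 433.70223968  -29.63027135 1083.30545805] [ 0.09633237  0.01901105 -0.99516765]
[318.60036928 647.9370663  716.49175303] [ 0.24129556 -0.71095974 -0.6605397 ]
{'t': 0.1, 'qpos': array([-1.16202660e+00,  4.23771797e-01,  1.63060473e+00, -1.71679575e-06,
        1.08863373e+00, -1.90162216e-02]), 'qvel': array([-0.00219719, -0.00140488, -0.00037737,  0.00129429, -0.00097977,
        0.00070497]), 'joint_torque': array([ 2.76798464e-04, -5.45617175e+01, -2.74322748e+01,  6.45949412e-02,
        1.88087794e-02, -2.93211531e-05]), 'ee_pos': array([ 259.09586951, -568.20257623,  221.97831415]), 'orientation': array([ 1.98535558,  0.43272478, -1.98591641]), 'ft_force': array([-0.30135759,  1.00253841,  0.00103502]), 'moment': array([0.00630819, 0.01645743, 0.01561633]), 'width': 87.94370083260641}
```

View pics/top0.png

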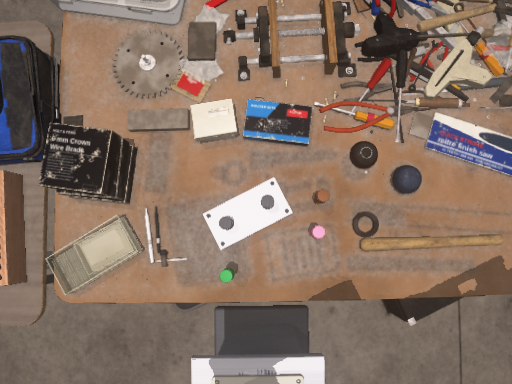

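View pics/side0.png

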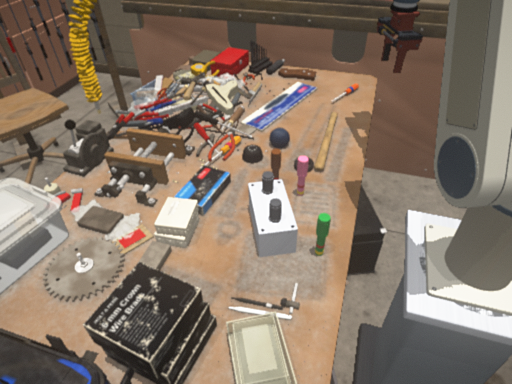

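```bash
cat > m.py <<'E'
from h import *
im=grab('top');p=im['pixels']
hsv=cv2.cvtColor(p,cv2.COLOR_BGR2HSV)
m=((hsv[...,1]<40)&(hsv[...,2]>170)).astype(np.uint8)
m[:170]=0;m[260:]=0;m[:,:195]=0;m[:,300:]=0
cs=cv2.findContours(m,cv2.RETR_EXTERNAL,cv2.CHAIN_APPROX_NONE)[0];c=max(cs,key=cv2.contourArea)
w=ray(im,c.reshape(-1,2),85)[:,:2].astype(np.float32)
r=cv2.minAreaRect(w);print('block',r)
bx=cv2.boxPoints(r);e=[bx[1]-bx[0],bx[2]-bx[1]];l=max(e,key=np.linalg.norm);l=l*np.sign(l[1]);l/=np.linalg.norm(l)
print('y axis',l,'left',r[0]+50*l,'right',r[0]-50*l)
f=np.zeros_like(m);cv2.drawContours(f,[c],-1,1,-1)
d=(f>0)&(hsv[...,2]<130);n,lab,st,cen=cv2.connectedComponentsWithStats(d.astype(np.uint8))
for i in range(1,n):
    if st[i,4]>60: print('head',cen[i],st[i],ray(im,cen[i],127),ray(im,cen[i],141)) 
for nm,q in dict(green=(227,274),pink=(318,231),brown=(321,196)).items(): print(nm,ray(im,q,130))
R=cv2.Rodrigues(ctrl.get_obs()['orientation'])[0];print(R)
E
python3 m.py
python3 - <<'E'
from h import *
im=grab('side');s=im['pixels']
cv2.imwrite('pics/c.png',cv2.resize(s[140:270,220:350],None,fx=4,fy=4,interpolation=cv2.INTER_CUBIC))
E
```

```text
block ((488.59014892578125, 13.359016418457031), (93.27375793457031, 181.92005920410156), 26.219684600830078)
y axis [-0.44181424  0.8971065 ] left [466.49943733  58.21434402] right [510.68086052 -31.49631119]
head [267.16030534 201.58778626] [261 195  13  14 131] [[509.64311615 -31.69632573 127.        ]] [[508.53136649 -31.66607936 141.        ]]
head [226.15       222.77857143] [219 217  15  13 140] [[466.08772391  56.58899403 127.        ]] [[465.61361098  55.32677211 141.        ]]
green [[358.0210203   55.96448673 130.        ]]
pink [[ 444.81833048 -137.95913698  130.        ]]
brown [[ 519.00954507 -146.59651551  130.        ]]
[[-4.70448665e-04  4.14874887e-01 -9.09878347e-01]
 [ 1.14676139e-03 -9.09877626e-01 -4.14875151e-01]
 [-9.99999232e-01 -1.23859082e-03 -4.77117868e-05]]
```

View pics/c.png

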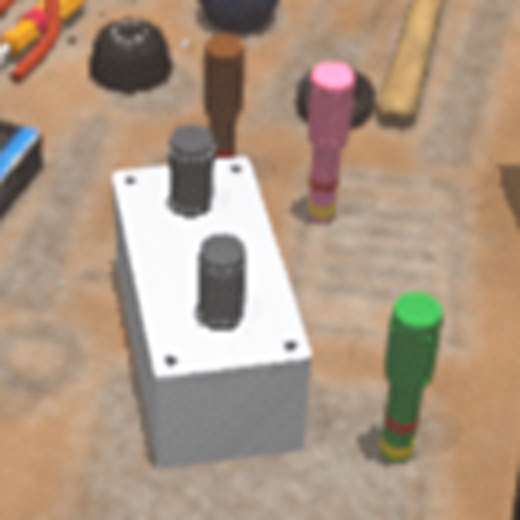

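```bash
cat > plan.py <<'E'
import sys
from h import *
from scipy.spatial.transform import Rotation as Ro
def plan(pos,n,jaw=np.radians(26.2)):
    o=ctrl.get_obs();R0=Ro.from_rotvec(o['orientation']);p=np.array(o['ee_pos'])
    y=np.array([np.cos(jaw),np.sin(jaw),0]);x=np.array([0,0,-1.]);z=np.cross(x,y)
    T=Ro.from_matrix(np.c_[x,y,z]);rv=(R0.inv()*T).as_rotvec()
    st=(np.array(pos)-p)/n
    for i in range(n):
        R=R0*Ro.from_rotvec(rv*i/n)
        print(list(np.round(R.inv().apply(st)/1000,4)),list(np.round(np.degrees(rv)/n,2)))
    print('t',o['t'],p,np.round(o['ft_force'],2),np.round(o['moment'],2),o['width'])
if __name__=='__main__':
    a=list(map(float,sys.argv[1:]));plan(a[:3],int(a[3]))
E
python3 plan.py 466 57.5 215 14
```

```text
[np.float64(0.0005), np.float64(-0.0345), np.float64(-0.032)] [np.float64(-6.55), np.float64(-0.0), np.float64(0.0)]
[np.float64(0.0005), np.float64(-0.0307), np.float64(-0.0357)] [np.float64(-6.55), np.float64(-0.0), np.float64(0.0)]
[np.float64(0.0005), np.float64(-0.0264), np.float64(-0.039)] [np.float64(-6.55), np.float64(-0.0), np.float64(0.0)]
[np.float64(0.0005), np.float64(-0.0218), np.float64(-0.0417)] [np.float64(-6.55), np.float64(-0.0), np.float64(0.0)]
[np.float64(0.0005), np.float64(-0.0169), np.float64(-0.044)] [np.float64(-6.55), np.float64(-0.0), np.float64(0.0)]
[np.float64(0.0005), np.float64(-0.0118), np.float64(-0.0456)] [np.float64(-6.55), np.float64(-0.0), np.float64(0.0)]
[np.float64(0.0005), np.float64(-0.0065), np.float64(-0.0466)] [np.float64(-6.55), np.float64(-0.0), np.float64(0.0)]
[np.float64(0.0005), np.float64(-0.0011), np.float64(-0.0471)] [np.float64(-6.55), np.float64(-0.0), np.float64(0.0)]
[np.float64(0.0005), np.float64(0.0043), np.float64(-0.0469)] [np.float64(-6.55), np.float64(-0.0), np.float64(0.0)]
[np.float64(0.0005), np.float64(0.0096), np.float64(-0.0461)] [np.float64(-6.55), np.float64(-0.0), np.float64(0.0)]
[np.float64(0.0005), np.float64(0.0148), np.float64(-0.0447)] [np.float64(-6.55), np.float64(-0.0), np.float64(0.0)]
[np.float64(0.0005), np.float64(0.0198), np.float64(-0.0427)] [np.float64(-6.55), np.float64(-0.0), np.float64(0.0)]
[np.float64(0.0005), np.float64(0.0245), np.float64(-0.0402)] [np.float64(-6.55), np.float64(-0.0), np.float64(0.0)]
[np.float64(0.0005), np.float64(0.0289), np.float64(-0.0371)] [np.float64(-6.55), np.float64(-0.0), np.float64(0.0)]
t 0.2 [ 259.16894999 -568.34831272  222.18125147] [-0.49  0.25  0.81] [0.03 0.02 0.03] 87.4407691216783
```

>>> {"fn": "carry_out", "kwargs": {
  "commands": [
    [0.0005, -0.0345, -0.032, -6.5, 0, 0],
    [0.0005, -0.0305, -0.0355, -6.5, 0, 0],
    [0.0005, -0.0265, -0.039, -6.5, 0, 0],
    [0.0005, -0.022, -0.0415, -6.5, 0, 0],
    [0.0005, -0.017, -0.044, -6.5, 0, 0],
    [0.0005, -0.012, -0.0455, -6.5, 0, 0],
    [0.0005, -0.0065, -0.0465, -6.5, 0, 0],
    [0.0005, -0.001, -0.047, -6.5, 0, 0]
  ],
  "grip": 0
}}

```text
t: 1.2
ee_pos: [375.7, -202.3, 217.4]
orientation: [1.364, 1.101, -1.363]
ft_force: [0.4, 0.0, 0.5]
width: 88.0
```

```bash
python3 plan.py 466 57.5 215 8
```

```text
[np.float64(0.0003), np.float64(0.0042), np.float64(-0.0341)] [np.float64(-4.79), np.float64(0.0), np.float64(-0.01)]
[np.float64(0.0003), np.float64(0.007), np.float64(-0.0337)] [np.float64(-4.79), np.float64(0.0), np.float64(-0.01)]
[np.float64(0.0003), np.float64(0.0098), np.float64(-0.0329)] [np.float64(-4.79), np.float64(0.0), np.float64(-0.01)]
[np.float64(0.0003), np.float64(0.0125), np.float64(-0.032)] [np.float64(-4.79), np.float64(0.0), np.float64(-0.01)]
[np.float64(0.0003), np.float64(0.0152), np.float64(-0.0308)] [np.float64(-4.79), np.float64(0.0), np.float64(-0.01)]
[np.float64(0.0003), np.float64(0.0177), np.float64(-0.0295)] [np.float64(-4.79), np.float64(0.0), np.float64(-0.01)]
[np.float64(0.0003), np.float64(0.0201), np.float64(-0.0279)] [np.float64(-4.79), np.float64(0.0), np.float64(-0.01)]
[np.float64(0.0003), np.float64(0.0224), np.float64(-0.0261)] [np.float64(-4.79), np.float64(0.0), np.float64(-0.01)]
t 1.2 [ 375.6924537  -202.28005286  217.4455065 ] [0.42 0.03 0.54] [-0.03 -0.07 -0.01] 87.97736520892423
```

>>> {"fn": "carry_out", "kwargs": {
  "commands": [
    [0.0005, 0.004, -0.034, -4.8, 0, 0],
    [0.0005, 0.007, -0.0335, -4.8, 0, 0],
    [0.0005, 0.01, -0.033, -4.8, 0, 0],
    [0.0005, 0.0125, -0.032, -4.8, 0, 0],
    [0.0005, 0.015, -0.031, -4.8, 0, 0],
    [0.0005, 0.0175, -0.0295, -4.8, 0, 0],
    [0.0005, 0.02, -0.028, -4.8, 0, 0],
    [0.0005, 0.0225, -0.026, -4.8, 0, 0]
  ]
}}

```text
t: 2.2
ee_pos: [464.3, 68.6, 214.0]
orientation: [0.847, 1.397, -0.845]
ft_force: [0.0, -0.1, 0.9]
width: 87.9
```

```bash
python3 plan.py 466 57.5 215 1; python3 - <<'E'
from h import *
a=grab('wrist','w1.png')
print(proj(a,[[466,57.5,141],[510,-31.5,141],[466,57.5,85],[510,-31.5,85]]))
E
```

```text
[np.float64(-0.001), np.float64(-0.0037), np.float64(0.0106)] [np.float64(1.47), np.float64(0.09), np.float64(-0.13)]
t 2.2 [464.32411886  68.61340671 213.99321851] [ 0.01 -0.1   0.9 ] [-0.02 -0.12 -0.03] 87.94554223475491
[[250.61246102 210.14355384]
 [248.60001035 309.6171624 ]
 [251.4348427  193.35866847]
 [249.67806189 277.88847778]]
```

View pics/w1.png

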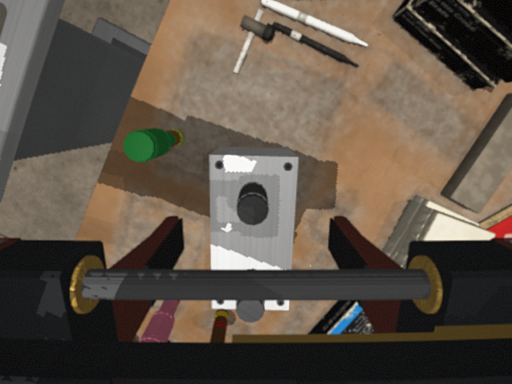

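```bash
python3 - <<'E'
from h import *
a=grab('wrist');g=cv2.cvtColor(a['pixels'],cv2.COLOR_BGR2GRAY)
def sub(row):
    print(row,''.join('%4d'%v for v in g[row,225:285]))
for r in (200,206,212,218): sub(r)
for r in (308,314): sub(r)
d=((g<75)).astype(np.uint8)[150:245,212:292]
n,lab,st,cen=cv2.connectedComponentsWithStats(d)
for i in range(1,n):
    if st[i,4]>80: print(st[i]+[212,150,0,0,0],cen[i]+[212,150])
c=proj(a,[[466+14*.897,57.5+14*.442,141],[466-14*.897,57.5-14*.442,141]]);print(c)
E
```

```text
200  148 146 144 144 142 142 144 147 144 124  77  56  59  49  38  40  47  52  55  56  55  55  54  53  53  53  56  54  54  54  52  46  43  39  46  74  82  60  44  85 132 144 142 140 139 137 141 143 142 140 138 140 142 146 160 165 164 164 163 163
206  153 145 143 141 140 144 145 141 110  67  49  51  52  54  53  56  56  55  56  61  54  53  52  54  57  54  53  60  61  54  51  49  52  52  52  51  55  44  47  79 114 137 141 137 136 139 138 144 141 139 139 140 144 155 162 163 164 163 162 164
212  169 169 166 163 161 154 152 154 118  72  59  60  59  59  55  58  57  59  59  61  59  61  61  60  60  61  56  56  55  50  52  49  49  47  49  49  51  49  42  57 106 135 139 138 140 138 139 142 141 138 138 141 142 153 159 164 162 160 161 161
218  169 168 165 165 161 163 164 166 167 153 103  63  55  59  58  61  59  61  62  61  56  58  56  55  57  58  58  51  51  50  49  49  49  49  50  47  48  46  84 129 140 138 138 137 138 139 140 141 138 137 139 140 143 153 159 160 162 160 163 163
308  239 237 237 236 234 237 237 183 108  82  90  91  91  92  90  88  88  91  90  86  89  88  88  90  90  90  90  94  91  90  90  90  90  89  73  99 190 234 236 234 233 234 235 234 233 236 236 235 237 239 237 234 235 235 237 235 234 235 238 240
314   65  71  78  77  77  84 105 104  95  88  89  90  87  88  87  84  86  88  87  88  88  87  89  90  86  89  89  88  86  86  87  86  87  88  93 116 136 137 133 130 129 127 123 118 117 118 117 119 120 121 122 123 124 126 128 129 133 134 135 136
[ 234  184   31   43 1029] [249.3148688  205.42371234]
[[263.67505631 212.40264407]
 [231.08170529 211.53207374]]
```

```bash
python3 plan.py 467 58 160 1;python3 plan.py 467 58 99 4
```

```text
[np.float64(0.0541), np.float64(-0.0039), np.float64(0.0112)] [np.float64(1.54), np.float64(0.08), np.float64(-0.18)]
t 2.3 [465.04311048  69.68130935 214.07805502] [ 0.22 -0.94  0.06] [-0.04 -0.1   0.03] 87.84168552928452
[np.float64(0.0288), np.float64(-0.001), np.float64(0.0028)] [np.float64(0.38), np.float64(0.02), np.float64(-0.05)]
[np.float64(0.0288), np.float64(-0.001), np.float64(0.0028)] [np.float64(0.38), np.float64(0.02), np.float64(-0.05)]
[np.float64(0.0288), np.float64(-0.0009), np.float64(0.0028)] [np.float64(0.38), np.float64(0.02), np.float64(-0.05)]
[np.float64(0.0288), np.float64(-0.0009), np.float64(0.0028)] [np.float64(0.38), np.float64(0.02), np.float64(-0.05)]
t 2.3 [465.04311048  69.68130935 214.07805502] [ 0.22 -0.94  0.06] [-0.04 -0.1   0.03] 87.84168552928452
```

>>> {"fn": "carry_out", "kwargs": {
  "commands": [
    [0, -0.004, 0.011, 1.5, 0, -0.2],
    [0.02, 0, 0, 0, 0, 0],
    [0.02, 0, 0, 0, 0, 0],
    [0.01, 0, 0, 0, 0, 0],
    [0, 0, 0, 0, 0, 0]
  ]
}}

```text
t: 2.92
ee_pos: [465.9, 52.1, 163.2]
orientation: [0.872, 1.387, -0.876]
ft_force: [-0.5, 0.0, 0.5]
width: 87.4
```

```bash
python3 plan.py 467 58 99 4;  python3 - <<'E'
from h import *
a=grab('wrist','w2.png')
print(proj(a,[[467,58,141],[467+14*.897,58+14*.442,141],[467-14*.897,58-14*.442,141]]))
g=cv2.cvtColor(a['pixels'],cv2.COLOR_BGR2GRAY)
r=int(proj(a,[467,58,141])[0,1])
for q in (r-4,r,r+4): print(q,g[q,225:280])
E
```

```text
[np.float64(0.016), np.float64(0.0009), np.float64(-0.0012)] [np.float64(-0.15), np.float64(0.04), np.float64(0.02)]
[np.float64(0.016), np.float64(0.0009), np.float64(-0.0012)] [np.float64(-0.15), np.float64(0.04), np.float64(0.02)]
[np.float64(0.016), np.float64(0.0009), np.float64(-0.0012)] [np.float64(-0.15), np.float64(0.04), np.float64(0.02)]
[np.float64(0.016), np.float64(0.0009), np.float64(-0.0012)] [np.float64(-0.15), np.float64(0.04), np.float64(0.02)]
t 2.925 [465.90258283  52.12124659 163.15698185] [-0.54  0.04  0.5 ] [-0.   -0.09  0.01] 87.43163067232565
[[260.11270237 211.92209945]
 [280.9343096  211.7074543 ]
 [239.30030776 212.12881548]]
207 [137 148 157 156 152 151 145 141 140 142 140 140 142 148 139 106  60  45
  51  54  54  53  53  54  53  52  56  53  53  54  54  53  52  52  51  50
  50  50  52  50  51  51  50  52  51  52  50  51  50  44  49  49  49  44
  50]
211 [140 148 161 168 170 170 169 166 165 164 162 158 149 146 143 108  65  48
  50  53  50  51  50  50  52  51  52  52  52  52  53  54  51  52  53  51
  54  52  52  51  50  50  50  50  52  50  50  50  48  49  50  50  51  46
  43]
215 [150 159 165 167 168 171 168 166 164 163 162 164 165 167 166 137  86  49
  49  53  50  53  53  54  49  51  48  49  49  49  50  49  51  50  51  52
  53  51  53  50  51  50  50  50  49  49  47  47  50  51  48  48  50  44
  60]
```

>>> {"fn": "carry_out", "kwargs": {
  "commands": [
    [0.016, 0.0015, -0.001, -0.6, 0, 0],
    [0.016, 0.0015, -0.001, 0, 0.1, 0],
    [0.016, 0.001, -0.001, 0, 0, 0],
    [0.014, 0, -0.001, 0, 0, 0],
    [0, 0, 0, 0, 0, 0]
  ]
}}

```text
t: 3.6
ee_pos: [468.8, 57.8, 97.9]
orientation: [0.865, 1.39, -0.866]
ft_force: [0.1, -0.5, 0.0]
width: 87.6
```

```bash
cat > s.py <<'E'
from h import *
a=grab('wrist');b=grab('side');o=ctrl.get_obs()
R=cv2.Rodrigues(o['orientation'])[0]
print(np.round(o['ee_pos'],1),'tilt',np.round(np.degrees(R[:,0][:2]),2),'jaw',np.round(R[:2,1],3),'F',np.round(o['ft_force'],2),'M',np.round(o['moment'],2),'w',o['width'],'t',o['t'],'tq',np.round(o['joint_torque'],2))
E
python3 s.py; python3 plan.py 467.5 58.3 99 1
```

```text
[469.6  57.8  99. ] tilt [ 0.17 -0.05] jaw [0.897 0.442] F [ 0.55 -0.07  0.79] M [-0.09 -0.09 -0.02] w 87.65684046386905 t 3.7 tq [ 4.000e-02 -4.258e+01 -1.718e+01  4.000e-02  0.000e+00  0.000e+00]
[np.float64(0.0), np.float64(-0.0017), np.float64(-0.0014)] [np.float64(0.02), np.float64(0.12), np.float64(-0.13)]
t 3.7 [469.63811128  57.79071141  99.01562895] [ 0.55 -0.07  0.79] [-0.09 -0.09 -0.02] 87.65684046386905
```

>>> {"fn": "carry_out", "kwargs": {
  "commands": [
    [0, -0.0015, -0.001, 0, 0, 0],
    [0, 0, 0, 0, 0, 0]
  ]
}}

```text
t: 3.95
ee_pos: [468.4, 58.1, 99.9]
orientation: [0.867, 1.387, -0.864]
ft_force: [-0.4, 0.2, -0.6]
width: 87.7
```

>>> {"fn": "carry_out", "kwargs": {
  "commands": [
    [0, 0, 0, 0, 0, 0],
    [0, 0, 0, 0, 0, 0],
    [0, 0, 0, 0, 0, 0],
    [0, 0, 0, 0, 0, 0],
    [0, 0, 0, 0, 0, 0]
  ],
  "grip": 1
}}

```text
t: 4.58
ee_pos: [469.0, 58.1, 100.7]
orientation: [0.868, 1.386, -0.863]
ft_force: [-0.7, 0.3, 0.4]
width: 41.3
```

```bash
python3 s.py
```

```text
[469.   58.1 100.7] tilt [ 0.37 -0.03] jaw [0.897 0.442] F [ 0.32 -0.44 -0.22] M [ 0.   -0.04 -0.  ] w 33.26897696521651 t 4.675 tq [-1.000e-02 -4.310e+01 -1.756e+01  4.000e-02  1.000e-02  0.000e+00]
```

>>> {"fn": "carry_out", "kwargs": {
  "commands": [
    [0, 0, 0, 0, 0, 0],
    [0, 0, 0, 0, 0, 0],
    [0, 0, 0, 0, 0, 0]
  ]
}}

```text
t: 5.05
ee_pos: [467.3, 57.6, 100.5]
orientation: [0.866, 1.388, -0.865]
ft_force: [-1.3, -0.2, 1.0]
width: 27.7
```

```bash
python3 s.py
```

```text
[467.4  57.6 100.5] tilt [ 0.19 -0.08] jaw [0.897 0.442] F [-0.8  -0.43  1.19] M [-0.07  0.05 -0.04] w 27.45189183643792 t 5.15 tq [  0.2  -42.67 -17.82   0.12  -0.23  -0.  ]
```

>>> {"fn": "carry_out", "kwargs": {
  "commands": [
    [-0.002, 0, 0, 0, 0, 0],
    [-0.002, 0, 0, 0, 0, 0],
    [-0.002, 0, 0, 0, 0, 0],
    [-0.002, 0, 0, 0, 0, 0],
    [-0.002, 0, 0, 0, 0, 0],
    [0, 0, 0, 0, 0, 0],
    [0, 0, 0, 0, 0, 0]
  ]
}}

```text
t: 6.02
ee_pos: [466.3, 57.6, 109.5]
orientation: [0.865, 1.39, -0.866]
ft_force: [1.3, 0.3, -9.0]
width: 27.6
```

```bash
python3 s.py;python3 s.py
```

```text
[466.3  57.6 109.5] tilt [ 0.05 -0.09] jaw [0.897 0.442] F [ 0.15 -0.44 -8.72] M [-0.02 -0.39 -0.02] w 27.876030971572224 t 6.125 tq [  0.08 -46.25 -19.57   0.08   0.38  -0.  ]
[466.3  57.6 109.5] tilt [ 0.05 -0.09] jaw [0.897 0.442] F [ 1.93  0.57 -7.79] M [-0.07 -0.36 -0.  ] w 27.93809419283542 t 6.225 tq [  0.07 -46.25 -19.58   0.08   0.38  -0.  ]
```

>>> {"fn": "carry_out", "kwargs": {
  "commands": [
    [0.002, 0, 0, 0, 0, 0],
    [0.002, 0, 0, 0, 0, 0],
    [0.002, 0, 0, 0, 0, 0],
    [0.002, 0, 0, 0, 0, 0],
    [0.001, 0, 0, 0, 0, 0],
    [0, 0, 0, 0, 0, 0]
  ]
}}

```text
t: 6.98
ee_pos: [466.3, 57.6, 100.6]
orientation: [0.864, 1.39, -0.866]
ft_force: [0.1, -0.4, -8.2]
width: 27.5
```

```bash
python3 s.py
```

```text
[466.3  57.5 100.5] tilt [ 0.03 -0.09] jaw [0.897 0.442] F [ 0.09 -0.31 -3.81] M [-0.05 -0.05  0.03] w 27.76665330841988 t 7.075 tq [ 8.000e-02 -4.455e+01 -1.877e+01  8.000e-02 -1.200e-01  1.000e-02]
```

>>> {"fn": "carry_out", "kwargs": {
  "commands": [
    [0.001, 0, 0, 0, 0, 0],
    [0, 0, 0, 0, 0, 0]
  ]
}}

```text
t: 7.32
ee_pos: [466.4, 57.5, 100.6]
orientation: [0.865, 1.39, -0.866]
ft_force: [0.3, 0.7, -9.1]
width: 27.8
```

>>> {"fn": "carry_out", "kwargs": {
  "commands": [
    [0, 0, 0, 0, 0, 0],
    [0, 0, 0, 0, 0, 0],
    [0, 0, 0, 0, 0, 0],
    [0, 0, 0, 0, 0, 0],
    [0, 0, 0, 0, 0, 0],
    [0, 0, 0, 0, 0, 0]
  ],
  "grip": 0
}}

```text
t: 8.07
ee_pos: [468.1, 57.8, 101.4]
orientation: [0.866, 1.388, -0.864]
ft_force: [-0.2, -1.7, -0.3]
width: 84.3
```

```bash
python3 s.py
```

```text
[468.1  57.8 101.3] tilt [ 0.23 -0.07] jaw [0.897 0.442] F [ 0.31 -0.05 -0.89] M [-0.02 -0.1  -0.02] w 87.71068581777898 t 8.175 tq [ 0.000e+00 -4.303e+01 -1.760e+01  4.000e-02  2.000e-02  0.000e+00]
```

>>> {"fn": "carry_out", "kwargs": {
  "commands": [
    [0, 0, 0.02, 0, 0, 0],
    [0, 0, 0.025, 0, 0, 0],
    [0, 0, 0.025, 0, 0, 0],
    [0, 0, 0.02, 0, 0, 0],
    [0, 0, 0.005, 0, 0, 0],
    [0, 0, 0, 0, 0, 0],
    [0, 0, 0, 0, 0, 0]
  ]
}}

```text
t: 9.05
ee_pos: [510.5, -29.1, 101.3]
orientation: [0.865, 1.389, -0.864]
ft_force: [0.0, -0.7, 0.5]
width: 87.6
```

```bash
python3 s.py; python3 plan.py 511 -31.9 99.5 1; python3 - <<'E'
from h import *
s=grab('side')['pixels']
cv2.imwrite('pics/c2.png',cv2.resize(s[120:270,200:350],None,fx=4,fy=4,interpolation=cv2.INTER_CUBIC))
E
```

```text
[510.6 -29.  101.3] tilt [ 0.17 -0.05] jaw [0.896 0.444] F [-0.39  0.51  0.17] M [-0.01 -0.08 -0.  ] w 88.04607508574131 t 9.15 tq [-1.500e-01 -4.687e+01 -1.877e+01  3.000e-02  4.000e-02  1.000e-02]
[np.float64(0.0018), np.float64(-0.0009), np.float64(0.0028)] [np.float64(0.13), np.float64(0.12), np.float64(-0.13)]
t 9.15 [510.59715974 -28.99049806 101.34283256] [-0.39  0.51  0.17] [-0.01 -0.08 -0.  ] 88.04607508574131
```

View pics/c2.png

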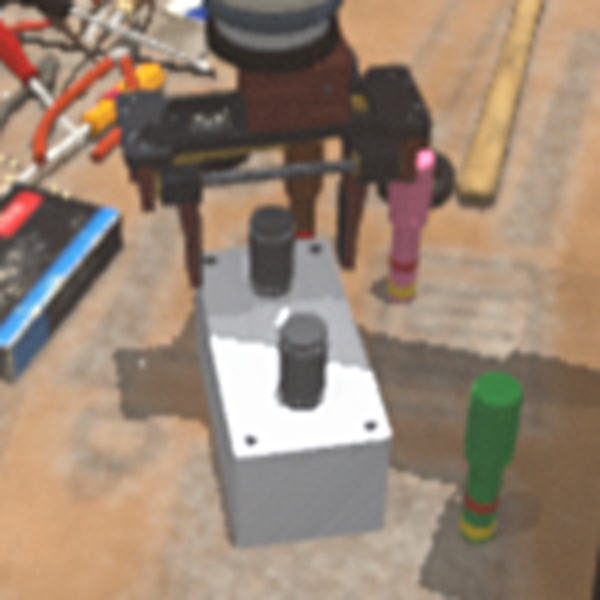

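The side view shows the left plug home with no shank visible, at about (302,360) in the crop. The open fingers straddle the right plug at (271,250), and the pink look-alike is clear of them.

>>> {"fn": "carry_out", "kwargs": {
  "commands": [
    [0.0015, -0.001, 0.003, 0, 0, 0],
    [0, 0, 0, 0, 0, 0]
  ]
}}

```text
t: 9.45
ee_pos: [511.0, -31.8, 99.8]
orientation: [0.864, 1.389, -0.863]
ft_force: [0.2, 0.5, 0.2]
width: 87.7
```

>>> {"fn": "carry_out", "kwargs": {
  "commands": [
    [0, 0, 0, 0, 0, 0],
    [0, 0, 0, 0, 0, 0],
    [0, 0, 0, 0, 0, 0],
    [0, 0, 0, 0, 0, 0],
    [0, 0, 0, 0, 0, 0],
    [0, 0, 0, 0, 0, 0],
    [0, 0, 0, 0, 0, 0],
    [0, 0, 0, 0, 0, 0]
  ],
  "grip": 1
}}

```text
t: 10.45
ee_pos: [510.9, -31.8, 99.8]
orientation: [0.864, 1.39, -0.863]
ft_force: [0.6, 0.0, -0.0]
width: 27.7
```

```bash
python3 s.py
```

```text
[510.9 -31.8  99.8] tilt [ 0.16 -0.05] jaw [0.896 0.444] F [-0.    0.06  0.14] M [-0.05 -0.02 -0.  ] w 27.1258144588996 t 10.55 tq [ 2.000e-02 -4.698e+01 -1.867e+01  5.000e-02  1.000e-02  0.000e+00]
```

>>> {"fn": "carry_out", "kwargs": {
  "commands": [
    [-0.002, 0, 0, 0, 0, 0],
    [-0.002, 0, 0, 0, 0, 0],
    [-0.002, 0, 0, 0, 0, 0],
    [-0.002, 0, 0, 0, 0, 0],
    [-0.002, 0, 0, 0, 0, 0],
    [0, 0, 0, 0, 0, 0],
    [0, 0, 0, 0, 0, 0]
  ]
}}

```text
t: 11.42
ee_pos: [510.4, -31.7, 110.2]
orientation: [0.864, 1.39, -0.863]
ft_force: [-0.1, -0.1, -1.9]
width: 27.8
```

```bash
python3 s.py;python3 s.py
```

```text
[510.4 -31.7 110.2] tilt [ 0.11 -0.04] jaw [0.896 0.444] F [-0.03 -0.72 -1.91] M [-0.03 -0.07  0.04] w 27.413827782921192 t 11.525 tq [-0.000e+00 -4.752e+01 -1.978e+01  4.000e-02  4.000e-02  0.000e+00]
[510.4 -31.7 110.2] tilt [ 0.11 -0.04] jaw [0.896 0.444] F [-0.5  -0.77 -2.17] M [ 0.   -0.08 -0.02] w 27.349368831537 t 11.625 tq [ 0.000e+00 -4.750e+01 -1.978e+01  4.000e-02  4.000e-02  0.000e+00]
```

The left plug weighed about 8.5 N and the right about 2 N, so the left one is solid. I'll set the right one home.

>>> {"fn": "carry_out", "kwargs": {
  "commands": [
    [0.002, 0, 0, 0, 0, 0],
    [0.002, 0, 0, 0, 0, 0],
    [0.002, 0, 0, 0, 0, 0],
    [0.002, 0, 0, 0, 0, 0],
    [0.002, 0, 0, 0, 0, 0],
    [0.0005, 0, 0, 0, 0, 0],
    [0, 0, 0, 0, 0, 0]
  ]
}}

```text
t: 12.5
ee_pos: [510.5, -31.8, 99.9]
orientation: [0.864, 1.391, -0.863]
ft_force: [1.0, 0.7, -1.9]
width: 27.8
```

```bash
python3 s.py
```

```text
[510.5 -31.8  99.8] tilt [ 0.1  -0.04] jaw [0.896 0.444] F [-0.23 -0.3   0.73] M [ 0.01 -0.03 -0.02] w 27.784536057917762 t 12.6 tq [-0.000e+00 -4.653e+01 -1.875e+01  4.000e-02 -1.400e-01  0.000e+00]
```

Contact: the force has gone from -1.9 to about +0.7 N. Release and slide back to the left plug.

>>> {"fn": "carry_out", "kwargs": {
  "commands": [
    [0, 0, 0, 0, 0, 0],
    [0, 0, 0, 0, 0, 0],
    [0, 0, 0, 0, 0, 0],
    [0, 0, 0, 0, 0, 0],
    [0, 0, 0, 0, 0, 0],
    [0, 0, 0, 0, 0, 0],
    [0, 0, 0, 0, 0, 0]
  ],
  "grip": 0
}}

```text
t: 13.48
ee_pos: [510.9, -31.8, 99.8]
orientation: [0.864, 1.39, -0.863]
ft_force: [0.0, 0.3, 0.1]
width: 87.6
```

>>> {"fn": "carry_out", "kwargs": {
  "commands": [
    [0, 0, -0.02, 0, 0, 0],
    [0, 0, -0.025, 0, 0, 0],
    [0, 0, -0.025, 0, 0, 0],
    [0, 0, -0.02, 0, 0, 0],
    [0, 0, -0.005, 0, 0, 0],
    [0, 0, 0, 0, 0, 0],
    [0, 0, 0, 0, 0, 0]
  ]
}}

```text
t: 14.35
ee_pos: [464.4, 59.1, 99.5]
orientation: [0.863, 1.391, -0.863]
ft_force: [0.4, -0.6, 0.2]
width: 87.9
```

```bash
python3 s.py; python3 plan.py 467 57.7 99.5 1; python3 - <<'E'
from h import *
s=grab('side')['pixels']
cv2.imwrite('pics/c3.png',cv2.resize(s[120:270,200:350],None,fx=4,fy=4,interpolation=cv2.INTER_CUBIC))
E
```

```text
[464.5  58.9  99.5] tilt [ 0.06 -0.03] jaw [0.896 0.444] F [-0.07 -0.36 -0.19] M [-0.05 -0.07  0.  ] w 87.83642069588446 t 14.45 tq [ 2.300e-01 -4.291e+01 -1.731e+01  5.000e-02  4.000e-02 -0.000e+00]
[np.float64(-0.0), np.float64(0.0017), np.float64(0.0022)] [np.float64(0.17), np.float64(0.06), np.float64(-0.04)]
t 14.45 [464.47332699  58.87018942  99.48084529] [-0.07 -0.36 -0.19] [-0.05 -0.07  0.  ] 87.83642069588446
```

View pics/c3.png

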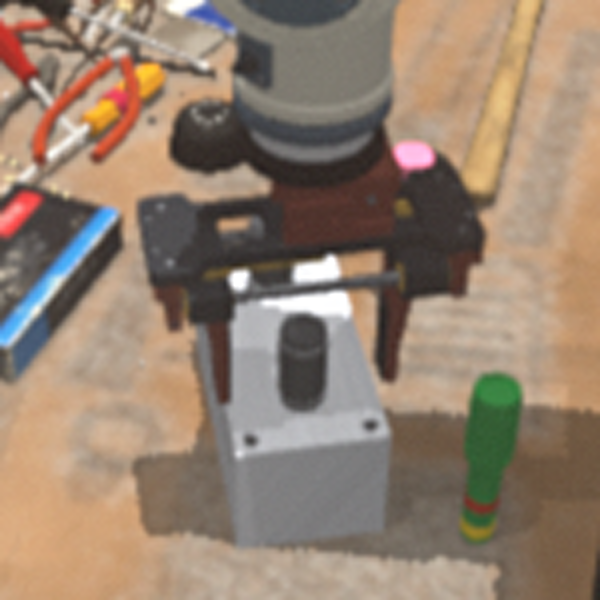

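The fingers straddle the left plug at (302,360) in the crop. The block has not moved.

>>> {"fn": "carry_out", "kwargs": {
  "commands": [
    [0, 0.0015, 0.002, 0, 0, 0],
    [0, 0, 0, 0, 0, 0]
  ]
}}

```text
t: 14.75
ee_pos: [467.2, 57.0, 99.5]
orientation: [0.865, 1.391, -0.864]
ft_force: [-0.2, -0.4, 0.6]
width: 87.5
```

>>> {"fn": "carry_out", "kwargs": {
  "commands": [
    [0, 0, 0, 0, 0, 0],
    [0, 0, 0, 0, 0, 0],
    [0, 0, 0, 0, 0, 0],
    [0, 0, 0, 0, 0, 0],
    [0, 0, 0, 0, 0, 0],
    [0, 0, 0, 0, 0, 0],
    [0, 0, 0, 0, 0, 0],
    [0, 0, 0, 0, 0, 0]
  ],
  "grip": 1
}}

```text
t: 15.75
ee_pos: [466.9, 56.8, 99.4]
orientation: [0.864, 1.391, -0.865]
ft_force: [-1.2, -0.3, 0.2]
width: 27.5
```

```bash
python3 s.py
```

```text
[466.9  56.8  99.4] tilt [ 0.03 -0.05] jaw [0.897 0.443] F [-0.69 -0.72  0.98] M [-0.15 -0.01 -0.01] w 27.802649125207253 t 15.85 tq [  0.27 -42.75 -17.7    0.15  -0.18   0.  ]
```

>>> {"fn": "carry_out", "kwargs": {
  "commands": [
    [-0.003, 0, 0, 0, 0, 0],
    [-0.004, 0, 0, 0, 0, 0],
    [-0.004, 0, 0, 0, 0, 0],
    [-0.004, 0, 0, 0, 0, 0],
    [-0.004, 0, 0, 0, 0, 0],
    [-0.004, 0, 0, 0, 0, 0],
    [-0.003, 0, 0, 0, 0, 0],
    [0, 0, 0, 0, 0, 0]
  ]
}}

```text
t: 16.85
ee_pos: [466.6, 56.8, 126.0]
orientation: [0.864, 1.391, -0.865]
ft_force: [2.3, 0.4, -7.8]
width: 27.3
```

```bash
python3 s.py; python3 plan.py 466.7 57 146.5 1
```

```text
[466.6  56.8 125.8] tilt [ 0.   -0.05] jaw [0.897 0.443] F [ 2.16  0.29 -8.95] M [-0.12 -0.52 -0.05] w 27.54516466766322 t 16.95 tq [  0.18 -45.39 -20.18   0.13   0.7   -0.  ]
[np.float64(-0.0207), np.float64(0.0002), np.float64(-0.0001)] [np.float64(0.09), np.float64(0.04), np.float64(0.02)]
t 16.95 [466.58372273  56.77538046 125.81585762] [ 2.16  0.29 -8.95] [-0.12 -0.52 -0.05] 27.54516466766322
```

>>> {"fn": "carry_out", "kwargs": {
  "commands": [
    [-0.004, 0.0003, 0, 0, 0, 0],
    [-0.004, 0.0003, 0, 0, 0, 0],
    [-0.004, 0, 0, 0, 0, 0],
    [-0.004, 0, 0, 0, 0, 0],
    [-0.003, 0, 0, 0, 0, 0],
    [-0.002, 0, 0, 0, 0, 0],
    [0, 0, 0, 0, 0, 0],
    [0, 0, 0, 0, 0, 0]
  ]
}}

```text
t: 17.95
ee_pos: [466.7, 56.9, 148.1]
orientation: [0.864, 1.392, -0.866]
ft_force: [1.4, -0.5, -7.9]
width: 27.7
```

```bash
python3 s.py;python3 s.py;  python3 - <<'E'
from h import *
s=grab('side')['pixels']
cv2.imwrite('pics/c4.png',cv2.resize(s[140:260,215:335],None,fx=5,fy=5,interpolation=cv2.INTER_CUBIC))
E
```

```text
[466.7  56.9 148. ] tilt [-0.05 -0.07] jaw [0.896 0.443] F [ 1.4  -1.29 -8.72] M [-0.17 -0.54 -0.02] w 27.57445136778317 t 18.05 tq [  0.32 -44.42 -21.97   0.23   0.61  -0.  ]
[466.7  56.9 148. ] tilt [-0.05 -0.07] jaw [0.896 0.443] F [ 1.55 -1.3  -7.86] M [-0.18 -0.5   0.01] w 27.399834130178096 t 18.15 tq [  0.32 -44.39 -21.96   0.23   0.61  -0.  ]
```

View pics/c4.png

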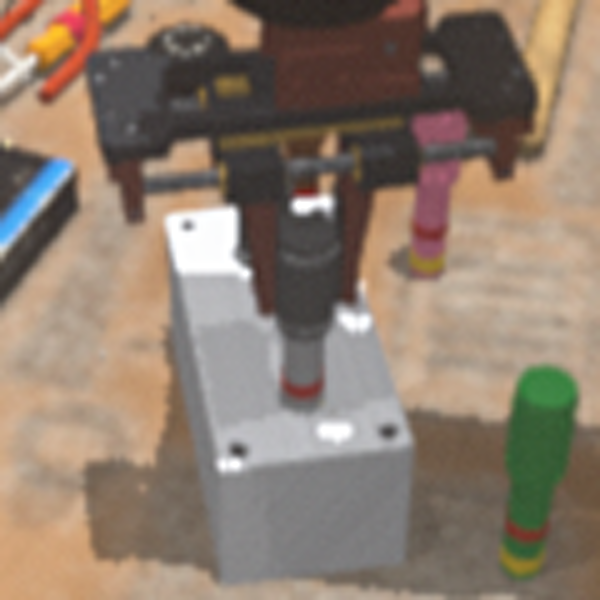

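The crop shows the whole red ring at (302,388), a little bare steel below it, and no yellow. I'll check the right plug and the bystanders from above.

```bash
python3 - <<'E'
from h import *
a=grab('top')['pixels'];t0=cv2.imread('pics/top0.png');s=grab('side')
cv2.imwrite('pics/fin.png',np.vstack([np.hstack([t0[130:290,200:400],a[130:290,200:400]]),]).repeat(2,0).repeat(2,1))
print(proj(s,[[510.9,-31.8,85],[510.9,-31.8,141]]))
E
```

```text
[[267.72208737 191.45712671]
 [267.82845606 174.54119803]]
```

View pics/fin.png

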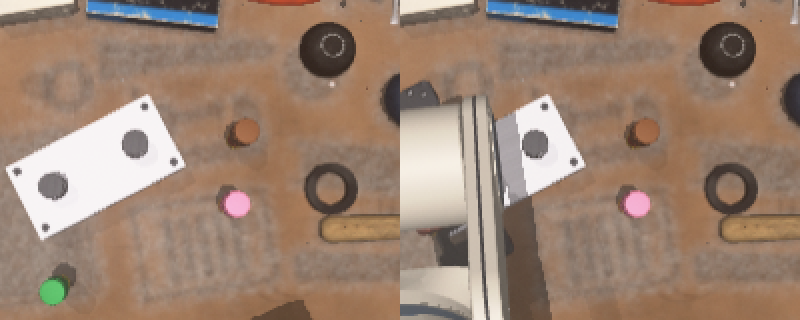

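```bash
python3 s.py
```

```text
[466.7  56.9 148.1] tilt [-0.05 -0.07] jaw [0.896 0.443] F [ 1.36 -0.21 -8.52] M [-0.1  -0.54  0.02] w 27.768378364745104 t 18.4 tq [  0.31 -44.55 -22.03   0.22   0.65  -0.  ]
```

The block, the right plug at (535,144) in the right half, the cap and the tape roll all match the start picture. The hold is steady, so I'm handing the job in.

```bash
python3 -c "
from workcell import ctrl
print(ctrl.close_job())"
```

```text
the job is handed in; nothing more can be done
None
```

I lifted the left plug about 9 mm and the right about 10 mm, setting each home again. They read about 8.5 N and 2 N, so the left one is the solid plug. I then drew the left plug about 48 mm straight up and handed the job in while holding it there, at about 18 s on the robot's clock.

**Last checks:**
- **Height:** the side view showed the whole red ring clear with bare steel below it and no yellow. The 48 mm comes from the arm's own position reading, which wanders by about 1 mm, against the 40 to 54 mm allowed.
- **Alignment and hold:** tool tilt was under 0.1° and the arm was still. Sideways force at the wrist was about 1.5–2 N.
- **Block and right plug:** from above, the visible part of the block and the right plug matched the start picture.
- **Bystanders:** the cap and tape roll also matched. The oilstone and chuck key were outside that final picture, but the arm never went low near them.

The right plug being fully home was not seen directly, because the gripper partly hid its base. I judged it home because it touched down at the same tool height it was gripped at (99.8 mm), where the wrist force rose from -1.9 to about +0.7 N. No check failed or disagreed.

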